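Put the cup hinge away in its hardware case

TASK

The steel cup hinge taken off the cabinet door is to be stored: swing open the white lid with the red tab on the blue hardware case, lay the cup hinge in the larger, empty compartment, and close the lid fully.

Things in the scene. Friction and masses are not known exactly. Their poses are not given: they have to be found in the camera images.
- case: Blue fixed case 150 (x) by 190 (y) mm, tray 36 high, 58 with white lid shut; walls, floor 4 thick. Origin: centre of underside; x from tab side (near robot) to hinged side, y left, z up. Larger empty compartment: x -71 to 71, y -38 to 91, floor z 4; beyond a divider at y -40 the narrow one holds brass pins. Lid's hinge line: along y at x 75, z 36.
- lid (a joint): Opening angle of the white lid with grey top panel (rad): 0 shut, 1.57 upright, 1.8 the stop, leaning back. It may start slightly ajar. The lid is an upturned tray 150 x 190 x 22 mm on a stiff hinge: it stays at any angle where it is left; about 2 N at the tab moves it. No latch.
- tab (a point): Centre of the red tab at mid front of the lid: barrel 18 mm in diameter, 24 long along the case's y, 30 mm out from the lid's edge on a stalk 14 wide. Lid shut: at x -105, y 0, z 45 mm in the case's frame; it swings about the hinge line, 180 mm off. Gripped over its flat ends it turns between the fingers. Axes: the lid's, as the case's when shut.
- hinge_arm (a point): Loose bright steel cup hinge, about 90 g, flat on the bench, cup down. Point: on its arm to grasp, half-way up, 10 mm above the underside. Arm: bar along x, 18 mm wide, 20 high, x -46 to 34. Cup 35 in diameter at x -46 under a flange 50 wide (y), x -58 to -34. Whole: x -64 to 34. z up. Bystanders: flat brass butt hinge, dark bar pull, wooden knob.
Mind the look-alikes: they are no part of the job. What is shaped like the part that bears hinge_arm but orange or turquoise is not meant.

How it is judged:
By the outcome, as a careful person would: the job done as asked, in the order asked, and still so for the second after the job is handed in, with the robot touching nothing.
It also fails if it takes over 70 s, if anything falls off the work surface, if the arm or the gripper's body presses on something with over 40 N, if the wrist force passes 120 N, or if a joint passes its speed limit or range.

ROBOT

A 6-joint arm with a two-finger parallel gripper is mounted at the origin on the work surface. World frame = base frame: x ahead of the robot, y to its left, z up, the work surface at z = 0. Lengths are in m, angles in rad, forces in N, time in s.
With the tool pointing down it reaches from about 0.3 to 0.775 m from the base axis. Payload 14.6 kg.
Tool frame: the origin (TCP) lies on the centre line of the jaws, within the pads' length; the fingertips stand 19 mm ahead of it and the grasp point (between the pads) is the TCP (ctrl.tip_reach is the distance from the TCP to the fingertips, in m); x points along the fingers, y is the direction in which the jaws open and shut, and the axes are right-handed (so a half turn about x gives the same grasp; the last joint's range is limited). The gripper opens to 94 mm and grips with 3 to 60 N. Pads are 16 mm wide; open, the fingers measure 119 mm over their backs; the gripper's body (75 mm by 177 mm) begins 78 mm behind the grasp point.
Start: joints at [1.04, 0.3, 1.521, -0, 1.321, -0.067], TCP at [0.246, 0.492, 0.224] pointing down, gripper open.
Joint ranges: [-3.03, 3.03], [-0.79, 2.21], [0.23, 2.52], [-1.04, 4.18], [0, 3.07], [-2.55, 2.55]. Speed limits (rad/s): [2.22, 2.22, 2.57, 3.14, 3.14, 3.14].

INTERFACE

Orientations are given as [roll, pitch, yaw] about the fixed x, y, z axes, in that order (R = Rz(yaw) Ry(pitch) Rx(roll)).
In Python, from station import ctrl, optics, models gives the robot as it stands. The module is installed in compiled form; this text tells all that it offers.
- The arm moves only by the tool arm_command, never from a script. Its argument "deltas" is a list of rows, each an object with "translation": the shift along the tool's x, y, z in units of 25 mm (1.0 is 25 mm), a list of three; "turn": the turn, a rotation vector about the tool's x, y, z in units of 5 degrees (1.0 is 5 degrees), a list of three. In form: [{"translation": [x, y, z], "turn": [rx, ry, rz]}, ...]. A call has 1 to 12 rows; each row is the pose to reach, as a shift and turn from the pose commanded when the call began, along the tool's axes at that moment; what a row does not reach only later rows make up. A row lasts 1/12 s, in which the tool goes at most 41.7 mm and 7.16 degrees, less where a joint would pass 70% of its speed; a pose out of reach is approached as far as the arm can. A call with a gripper value outside its range is refused whole. "gripper" is the finger opening in mm, from 0 to 94, set as the call begins (left out, the last holds). The fingers move at their own pace and stop on an object; "force" is the grip in N (left out, the last holds). Time passes only in rows, so rows that repeat a pose let the fingers close. It gives the time, the measured TCP pose, the force and the opening at its end, in the units of the state.
- ctrl.get_obs(): the state, without advancing time (a new reading comes with each control period).
- optics.camera(name): name is "scene" or "top" or "wrist"; returns the picture (420x560x3 uint8, red, green, blue); there is no depth.
- optics.get_calibration(name): a dict with "K" (3x3 intrinsics, pixels), "origin" and "orientation" of the camera in the world. Camera axes: x right, y down, z forward; pixel columns grow to the right and rows downward; lengths in m; the calibration is good to about 2 mm. The wrist camera is an equidistant fisheye: a pixel r from the principal point sees the ray r / f radians off the axis. A picture is of the moment at which its call begins: read the wrist's pose just before it. get_calibration takes no time and is no camera call; for the wrist camera it gives the pose at the moment of the call.
- ctrl.hand_in(): hands the job in, once; it reports no verdict.
Trained networks look in the newest picture that a camera, given by its name, has taken for a name from the list of things; names that differ only in an ending like _2 or _b are one class to them, and where a whole thing is asked for, a point or a joint stands for the part that bears it (a point fixed in the world has none). Each returns a list of dicts, best first, with "score" (0 to 1); they miss things now and then, are a little off and sometimes report something else, mostly with a low value. They report only what shows in the picture. A call takes as long as a camera call. They do not tell look-alikes from the thing itself.
- models.look_for(target, camera): "box" ([left, top, right, bottom] in pixels, round what is visible of it).
- models.cut_out(target, camera): "pixels" (420x560 bool, what is visible of it) and "box" ([left, top, right, bottom] in pixels, round what is visible of it).
- models.mark_of(target, camera): "at" ([column, row] in pixels: a listed point, or the origin of a listed thing).
The state is a dict: "time_s": time; "qpos": joint angles; "joint_vel": joint speeds; "tau": joint torques, N m; "ee_pos": TCP position; "eef_rot": TCP orientation; "force": force on the tool from outside, world axes, zero at the start; "moment": the same for the moment, N m; "grip_width": finger opening in m.
Only numpy, scipy, OpenCV 4.12 (cv2) and the standard library are available. Lean on these libraries where they do the work, as an engineer would, in place of code of your own. Each camera call takes 0.05 s, during which the arm holds its last target.

## Working session

There is one attempt and no reset: what is moved stays moved. The work goes in short steps, Python scripts to look and compute and a tool call to move; the robot and the scene stay as the last step left them, time stands still between calls to the robot, and variables do not carry over. Pictures are saved under pics/ and viewed, and the job is handed in when it is done.

Besides the shell and the picture viewer there is one more tool, called after "Emit:" as name(argument=value, ...), one argument or row to a line, values as JSON. arm_command: Moves the arm, as the interface text tells. Its arguments: {"type":"object","properties":{"deltas":{"type":"array"},"gripper":{"type":"number"},"force":{"type":"number"}},"required":["deltas"]}

```bash
mkdir -p pics; ls; python3 - <<'E'
from station import ctrl, optics, models
import cv2
o=ctrl.get_obs(); print({k:(v if isinstance(v,float) else [round(float(x),4) for x in v] if hasattr(v,'__len__') else v) for k,v in o.items()}, ctrl.tip_reach)
for n in ["scene","top"]:
    im=optics.camera(n); cv2.imwrite(f"pics/{n}0.png",im[:,:,::-1])
    for t in ["case","tab","hinge_arm","lid"]:
        try:
            for d in models.mark_of(t,n)[:4]: print(n,t,[round(float(x),1) for x in d["at"]],round(d["score"],2))
        except Exception as e: print(n,t,e)
    c=optics.get_calibration(n); print(c)
print(ctrl.get_obs()["time_s"])
E
```

```text
pics
{'time_s': 0.0, 'qpos': [1.0404, 0.3005, 1.5216, 0.0, 1.3207, -0.0666], 'joint_vel': [-0.0016, -0.0007, 0.0005, -0.0015, 0.0009, -0.0005], 'tau': [-0.0023, -53.1817, -35.273, 0.0707, 0.0244, -0.0001], 'ee_pos': [0.2459, 0.4917, 0.2239], 'eef_rot': [-1.6381, 1.5697, -2.1019], 'force': [-0.1919, -0.1165, 1.0133], 'moment': [-0.0303, -0.0028, -0.0239], 'grip_width': 0.0941792352995037} 0.019
scene case [275.3, 221.9] 0.84
scene tab [311.0, 196.2] 0.95
scene hinge_arm [359.1, 326.1] 0.89
scene hinge_arm [306.7, 296.7] 0.68
scene hinge_arm [290.3, 336.6] 0.6
scene lid it knows: case, hinge_arm, tab
{'K': array([[426.27136467,   0.        , 274.36229212],
       [  0.        , 426.27136467, 208.07205885],
       [  0.        ,   0.        ,   1.        ]]), 'origin': array([0.95784142, 0.78888984, 0.84946564]), 'orientation': array([-2.32521958,  0.0116066 ,  2.65048825])}
top tab [280.6, 252.2] 0.88
top hinge_arm [157.2, 153.1] 0.97
top hinge_arm [182.1, 185.8] 0.9
top hinge_arm [125.3, 210.0] 0.63
top lid it knows: case, hinge_arm, tab
{'K': array([[405.97254546,   0.        , 273.96731915],
       [  0.        , 405.97254546, 206.33914394],
       [  0.        ,   0.        ,   1.        ]]), 'origin': array([0.44513949, 0.0838782 , 0.9875266 ]), 'orientation': array([-3.01216964, -0.00760569, -1.56987222])}
0.4
```

View pics/scene0.png

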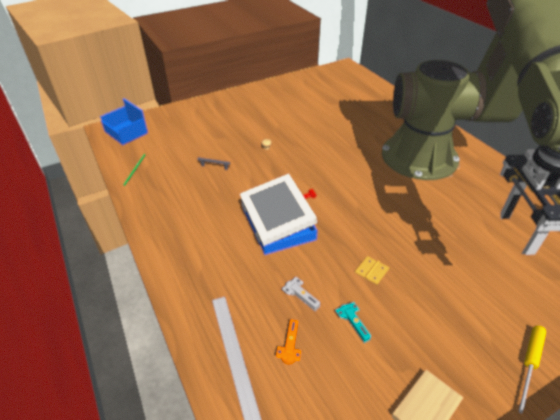

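View pics/top0.png

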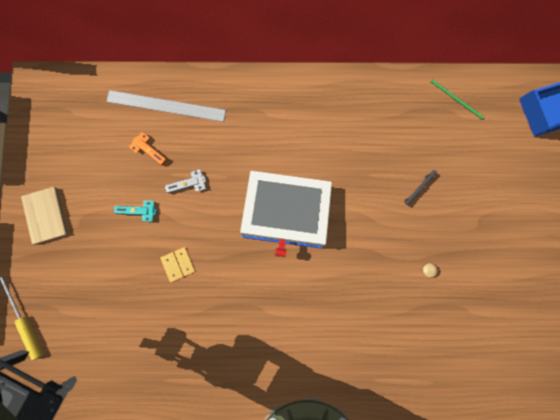

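The steel hinge is at top ≈(187,183) and scene ≈(300,292). The orange and turquoise parts are the look-alikes. The case is at top ≈(288,210), with its red tab at (281,250). I'll zoom in for exact corners.

```bash
python3 - <<'E'
import cv2
t=cv2.imread("pics/top0.png"); s=cv2.imread("pics/scene0.png")
cv2.imwrite("pics/tz.png",cv2.resize(t[155:270,155:345],None,fx=4.2,fy=4.2,interpolation=cv2.INTER_CUBIC))
cv2.imwrite("pics/sz.png",cv2.resize(s[165:320,225:395],None,fx=3.8,fy=3.8,interpolation=cv2.INTER_CUBIC))
E
```

```text
(no output)
```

View pics/tz.png

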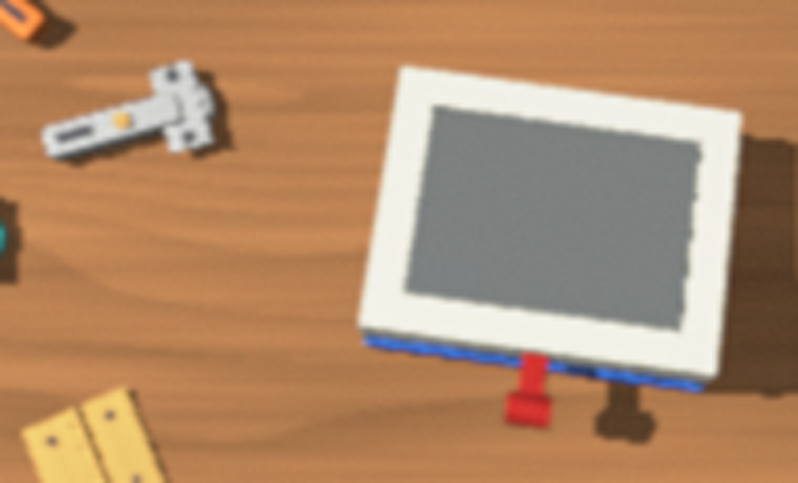

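View pics/sz.png

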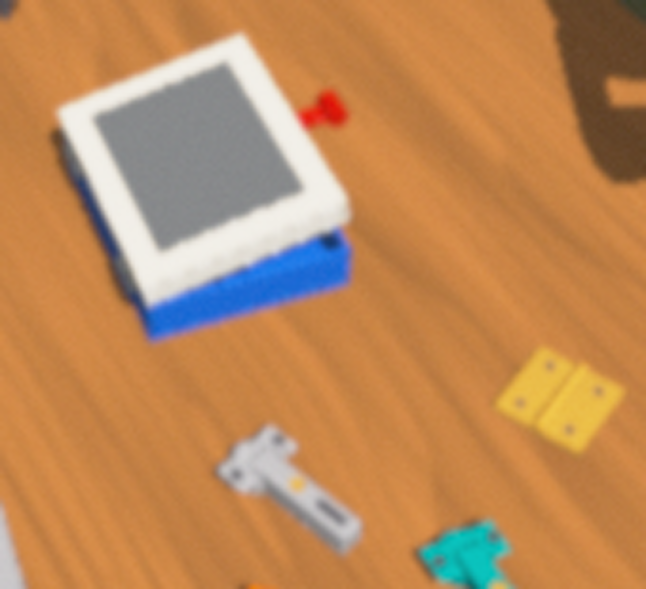

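```bash
cat > h.py <<'E'
import numpy as np
from scipy.spatial.transform import Rotation as Ro
from station import ctrl, optics, models
def cam(n):
    c=optics.get_calibration(n); return np.array(c["K"]),np.array(c["origin"]),Ro.from_euler("xyz",c["orientation"])
def proj(n,P,c=None):
    K,o,R=c or cam(n); q=R.inv().apply(np.atleast_2d(P)-o)
    if n=="wrist":
        r=np.linalg.norm(q[:,:2],axis=1); th=np.arctan2(r,q[:,2]); return np.c_[K[0,0]*th*q[:,0]/r+K[0,2],K[1,1]*th*q[:,1]/r+K[1,2]]
    return np.c_[K[0,0]*q[:,0]/q[:,2]+K[0,2],K[1,1]*q[:,1]/q[:,2]+K[1,2]]
def ray(n,uv,c=None):
    K,o,R=c or cam(n); x=(uv[0]-K[0,2])/K[0,0]; y=(uv[1]-K[1,2])/K[1,1]
    if n=="wrist":
        th=np.hypot(x,y); d=np.array([np.sin(th)*x/th,np.sin(th)*y/th,np.cos(th)]) if th>1e-9 else np.array([0,0,1.])
    else: d=np.array([x,y,1.])
    return o,R.apply(d)
def onplane(n,uv,z,c=None):
    o,d=ray(n,uv,c); return o+d*(z-o[2])/d[2]
def lidpt(P,th):
    P=np.atleast_2d(P).astype(float); dx=P[:,0]-75; dz=P[:,2]-36
    return np.c_[75+dx*np.cos(th)+dz*np.sin(th),P[:,1],36-dx*np.sin(th)+dz*np.cos(th)]
def w(P,p):
    return Ro.from_euler("z",p[2]).apply(np.atleast_2d(P)/1000.)+[p[0],p[1],0]
def rel(target_pos, target_R):
    "deltas from current commanded (=measured) pose"
    o=ctrl.get_obs(); R=Ro.from_euler("xyz",o["eef_rot"]); 
    return R.inv().apply(np.array(target_pos)-o["ee_pos"])/0.025, np.degrees((R.inv()*target_R).as_rotvec())/5
E
python3 - <<'E'
from h import *
from scipy.optimize import least_squares
T=lambda u:[u[0]/4.2+155,u[1]/4.2+155]
S=lambda u:[u[0]/3.8+225,u[1]/3.8+165]
obs=[]
for P,u in [((75,95,58),(401,66)),((75,-95,58),(741,112)),((-75,95,58),(360,325)),((-75,-95,58),(718,373)),((-105,0,45),(529,409))]: obs.append(("top",P,1,T(u)))
for P,u in [((75,-95,58),(60,110)),((75,95,58),(148,285)),((-75,95,58),(348,205)),((-75,-95,58),(243,36)),((-105,0,45),(329,109))]: obs.append(("scene",P,1,S(u)))
for P,u in [((75,95,0),(150,338)),((-75,95,0),(350,285)),((-75,95,36),(350,240))]: obs.append(("scene",P,0,S(u)))
C={n:cam(n) for n in("top","scene")}
def f(p):
    r=[]
    for n,P,l,u in obs:
        Q=lidpt(P,p[3]) if l else np.array([P]); r.append(proj(n,w(Q,p),C[n])[0]-u)
    return np.concatenate(r)
s=least_squares(f,[0.45,0.05,-0.1,0.15],loss="soft_l1"); print(s.x.round(4)); print(f(s.x).reshape(-1,2).round(1).tolist())
print("tab world",w(lidpt((-105,0,45),s.x[3]),s.x).round(4))
# hinge
print(onplane("top",(182.1,185.8),.010),onplane("scene",(306.7,296.7),.010))
hobs=[("top",(34,9,20),T((43,130))),("top",(34,-9,20),T((50,158))),]
hobs=[("top",(34,0,17),T((46,144))),("top",(-64,0,17),T((213,100))),("scene",(34,0,17),S((351,531))),("scene",(-60,0,17),S((222,455)))]
pts=[onplane(n,u,.017) for n,P,u in hobs]; print(np.round(pts,4))
for a,b in((0,1),(2,3)): d=pts[a]-pts[b]; print(np.degrees(np.arctan2(d[1],d[0])),np.linalg.norm(d))
E
```

```text
[ 0.5595  0.0474 -0.1319  0.1751]
[[0.3, -0.1], [0.1, -0.3], [0.2, 0.2], [-0.3, 0.2], [0.3, 0.2], [-0.7, -0.3], [-1.4, 0.2], [0.2, -1.1], [-0.1, -0.1], [1.0, 0.5], [0.1, 0.8], [-0.1, -0.6], [0.7, 2.0]]
tab world [[0.4597 0.0607 0.0762]]
[0.62248621 0.3007768  0.01      ] [0.62211483 0.30178461 0.01      ]
[[0.6126 0.338  0.017 ]
 [0.6386 0.2425 0.017 ]
 [0.6149 0.3364 0.017 ]
 [0.656  0.2499 0.017 ]]
105.24213197987281 0.0989660280576473
115.39681994881474 0.09573786778541689
```

```bash
cat >> h.py <<'E'
CASE=np.array([0.5595,0.0474,-0.1319]); 
def down(yaw):  # jaw axis y_tool at yaw+90deg (yaw=0 -> y_tool=+y, z_tool=+x)
    y=np.array([-np.sin(yaw),np.cos(yaw),0]); x=np.array([0,0,-1.]); return Ro.from_matrix(np.c_[x,y,np.cross(x,y)])
def show(pos,R):
    t,r=rel(pos,R); print("trans",t.round(2).tolist(),"turn",r.round(2).tolist())
E
python3 - <<'E'
from h import *
o=ctrl.get_obs(); print(Ro.from_euler("xyz",o["eef_rot"]).as_matrix().round(3))
for k in (0,np.pi): show([0.4597,0.0607,0.17],down(CASE[2]+k))
E
```

```text
[[-0.     0.447  0.894]
 [-0.     0.894 -0.447]
 [-1.    -0.    -0.   ]]
trans [2.18, -11.6, 15.36] turn [-3.8, -0.0, 0.0]
trans [2.18, -11.6, 15.36] turn [32.2, 0.0, 0.0]
```

Emit:
arm_command(
  deltas=[
    {"translation": [0, -11.6, 15.36], "turn": [-3.8, 0, 0]},
    {"translation": [0, -11.6, 15.36], "turn": [-3.8, 0, 0]},
    {"translation": [0, -11.6, 15.36], "turn": [-3.8, 0, 0]},
    {"translation": [0, -11.6, 15.36], "turn": [-3.8, 0, 0]},
    {"translation": [0, -11.6, 15.36], "turn": [-3.8, 0, 0]},
    {"translation": [0, -11.6, 15.36], "turn": [-3.8, 0, 0]},
    {"translation": [0, -11.6, 15.36], "turn": [-3.8, 0, 0]},
    {"translation": [0, -11.6, 15.36], "turn": [-3.8, 0, 0]},
    {"translation": [0, -11.6, 15.36], "turn": [-3.8, 0, 0]},
    {"translation": [1.4, -11.6, 15.36], "turn": [-3.8, 0, 0]},
    {"translation": [2.2, -11.6, 15.36], "turn": [-3.8, 0, 0]},
    {"translation": [2.2, -11.6, 15.36], "turn": [-3.8, 0, 0]},
  ],
  gripper=60,
  force=20,
)

```text
time_s: 1.4
ee_pos: [0.4605, 0.0587, 0.1693]
eef_rot: [0.183, 1.569, 0.05]
force: [1.2, 0.0, 0.2]
grip_width: 0.0602
```

```bash
python3 - <<'E'
from h import *
import cv2
c=cam("wrist"); print(c[0].round(1).tolist(),c[1].round(3))
im=optics.camera("wrist"); cv2.imwrite("pics/w1.png",im[:,:,::-1])
for d in models.mark_of("tab","wrist")[:3]: 
    print(d, onplane("wrist",d["at"],0.0762,c))
print(proj("wrist",w(lidpt((-105,0,45),.175),CASE),c))
show([0.4597,0.0607,0.078],down(CASE[2]))
E
```

```text
[[325.2, 0.0, 279.4], [0.0, 325.2, 210.4], [0.0, 0.0, 1.0]] [0.384 0.069 0.329]
{'at': [285.2, 218.9], 'score': 0.97} [0.46069797 0.06347866 0.0762    ]
[[281.58061448 218.16453501]]
trans [3.54, 0.14, -0.01] turn [-0.05, -0.05, 0.01]
```

View pics/w1.png

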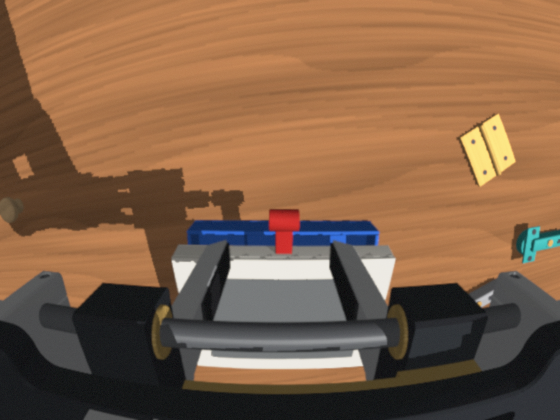

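The tab shows at (285,219) in the wrist view, which matches my model to 3 mm. Next I'll descend and grip.

Emit:
arm_command(
  deltas=[
    {"translation": [1.4, 0.2, 0], "turn": [0, 0, 0]},
    {"translation": [2.6, 0.2, 0], "turn": [0, 0, 0]},
    {"translation": [3.4, 0.2, 0], "turn": [0, 0, 0]},
    {"translation": [3.65, 0.2, 0], "turn": [0, 0, 0]},
    {"translation": [3.65, 0.2, 0], "turn": [0, 0, 0]},
  ],
)

```text
time_s: 1.92
ee_pos: [0.4598, 0.0661, 0.0775]
eef_rot: [-2.97, 1.569, -3.102]
force: [-0.0, 0.0, 1.2]
grip_width: 0.0602
```

Emit:
arm_command(
  deltas=[
    {"translation": [0, 0, 0], "turn": [0, 0, 0]},
    {"translation": [0, 0, 0], "turn": [0, 0, 0]},
    {"translation": [0, 0, 0], "turn": [0, 0, 0]},
    {"translation": [0, 0, 0], "turn": [0, 0, 0]},
    {"translation": [0, 0, 0], "turn": [0, 0, 0]},
    {"translation": [0, 0, 0], "turn": [0, 0, 0]},
  ],
  gripper=10,
  force=20,
)

```text
time_s: 2.42
ee_pos: [0.4602, 0.0634, 0.0784]
eef_rot: [-1.59, 1.566, -1.721]
force: [-3.3, -39.5, -0.4]
grip_width: 0.024
```

```bash
python3 - <<'E'
from h import *
th0=.175; p0=lidpt((-105,0,45),th0)[0]
for th in np.linspace(th0,0.95,13)[1:]:
    d=(lidpt((-105,0,45),th)[0]-p0)/25; print(round(th,3),[round(-d[2],2),-0.11,round(d[0],2)])
E
```

```text
0.24 [np.float64(-0.45), -0.11, np.float64(0.12)]
0.304 [np.float64(-0.89), -0.11, np.float64(0.27)]
0.369 [np.float64(-1.32), -0.11, np.float64(0.44)]
0.433 [np.float64(-1.74), -0.11, np.float64(0.64)]
0.498 [np.float64(-2.15), -0.11, np.float64(0.87)]
0.562 [np.float64(-2.54), -0.11, np.float64(1.13)]
0.627 [np.float64(-2.91), -0.11, np.float64(1.41)]
0.692 [np.float64(-3.26), -0.11, np.float64(1.71)]
0.756 [np.float64(-3.59), -0.11, np.float64(2.04)]
0.821 [np.float64(-3.91), -0.11, np.float64(2.38)]
0.885 [np.float64(-4.19), -0.11, np.float64(2.75)]
0.95 [np.float64(-4.46), -0.11, np.float64(3.13)]
```

Emit:
arm_command(
  deltas=[
    {"translation": [0, -0.11, 0], "turn": [0, 0, 0]},
    {"translation": [0, -0.11, 0], "turn": [0, 0, 0]},
  ],
)

```text
time_s: 2.58
ee_pos: [0.4601, 0.0624, 0.0784]
eef_rot: [-1.134, 1.57, -1.267]
force: [0.1, -7.1, -0.0]
grip_width: 0.0237
```

Emit:
arm_command(
  deltas=[
    {"translation": [-0.45, -0.02, 0.12], "turn": [0, 0, 0]},
    {"translation": [-0.89, -0.02, 0.27], "turn": [0, 0, 0]},
    {"translation": [-1.32, -0.02, 0.44], "turn": [0, 0, 0]},
    {"translation": [-1.74, -0.02, 0.64], "turn": [0, 0, 0]},
    {"translation": [-2.15, -0.02, 0.87], "turn": [0, 0, 0]},
    {"translation": [-2.54, -0.02, 1.13], "turn": [0, 0, 0]},
  ],
)

```text
time_s: 3.08
ee_pos: [0.488, 0.0585, 0.1421]
eef_rot: [-2.123, 1.57, -2.255]
force: [2.7, -4.5, -6.0]
grip_width: 0.0238
```

```bash
python3 - <<'E'
from h import *
th0=.562; p0=lidpt((-105,0,45),th0)[0]
for th in np.linspace(th0,1.70,17)[1:]:
    d=(lidpt((-105,0,45),th)[0]-p0)/25; print(round(th,3),[float(round(-d[2],2)),0,float(round(d[0],2))])
E
```

```text
0.633 [-0.41, 0, 0.31]
0.704 [-0.79, 0, 0.65]
0.775 [-1.16, 0, 1.01]
0.846 [-1.49, 0, 1.4]
0.918 [-1.8, 0, 1.81]
0.989 [-2.07, 0, 2.24]
1.06 [-2.32, 0, 2.69]
1.131 [-2.53, 0, 3.16]
1.202 [-2.7, 0, 3.64]
1.273 [-2.85, 0, 4.13]
1.344 [-2.96, 0, 4.64]
1.416 [-3.03, 0, 5.14]
1.487 [-3.06, 0, 5.65]
1.558 [-3.06, 0, 6.17]
1.629 [-3.03, 0, 6.68]
1.7 [-2.95, 0, 7.19]
```

Emit:
arm_command(
  deltas=[
    {"translation": [-0.41, 0, 0.31], "turn": [0, 0, 0]},
    {"translation": [-0.79, 0, 0.65], "turn": [0, 0, 0]},
    {"translation": [-1.16, 0, 1.01], "turn": [0, 0, 0]},
    {"translation": [-1.49, 0, 1.4], "turn": [0, 0, 0]},
    {"translation": [-1.8, 0, 1.81], "turn": [0, 0, 0]},
    {"translation": [-2.07, 0, 2.24], "turn": [0, 0, 0]},
    {"translation": [-2.32, 0, 2.69], "turn": [0, 0, 0]},
    {"translation": [-2.53, 0, 3.16], "turn": [0, 0, 0]},
  ],
)

```text
time_s: 3.75
ee_pos: [0.5663, 0.0478, 0.2049]
eef_rot: [-2.475, 1.569, -2.607]
force: [-0.8, -5.5, -6.0]
grip_width: 0.0236
```

Emit:
arm_command(
  deltas=[
    {"translation": [-0.17, 0, 0.48], "turn": [0, 0, 0]},
    {"translation": [-0.32, 0, 0.97], "turn": [0, 0, 0]},
    {"translation": [-0.43, 0, 1.48], "turn": [0, 0, 0]},
    {"translation": [-0.5, 0, 1.98], "turn": [0, 0, 0]},
    {"translation": [-0.53, 0, 2.49], "turn": [0, 0, 0]},
    {"translation": [-0.53, 0, 3.01], "turn": [0, 0, 0]},
    {"translation": [-0.5, 0, 3.52], "turn": [0, 0, 0]},
    {"translation": [-0.42, 0, 4.03], "turn": [0, 0, 0]},
    {"translation": [-0.42, 0, 4.03], "turn": [0, 0, 0]},
  ],
)

```text
time_s: 4.5
ee_pos: [0.6676, 0.034, 0.2154]
eef_rot: [-0.974, 1.569, -1.107]
force: [0.5, -7.5, 3.6]
grip_width: 0.0238
```

Emit:
arm_command(
  deltas=[
    {"translation": [0, 0, 0], "turn": [0, 0, 0]},
    {"translation": [0, 0, 0], "turn": [0, 0, 0]},
    {"translation": [0, 0, 0], "turn": [0, 0, 0]},
    {"translation": [0, 0, 0], "turn": [0, 0, 0]},
    {"translation": [-1, 0, 0], "turn": [0, 0, 0]},
    {"translation": [-2, 0, 0], "turn": [0, 0, 0]},
    {"translation": [-2.6, 0, 0], "turn": [0, 0, 0]},
    {"translation": [-2.6, 0, 0], "turn": [0, 0, 0]},
  ],
  gripper=50,
)

```text
time_s: 5.17
ee_pos: [0.6668, 0.0353, 0.2845]
eef_rot: [0.159, 1.565, 0.027]
force: [-0.1, 0.1, -0.2]
grip_width: 0.05
```

```bash
python3 - <<'E'
from h import *
import cv2
for n in ["scene","top"]:
    im=optics.camera(n); cv2.imwrite(f"pics/{n}1.png",im[:,:,::-1])
    for t in ["hinge_arm"]:
        for d in models.mark_of(t,n)[:4]: print(n,t,[round(float(x),1) for x in d["at"]],round(d["score"],2),onplane(n,d["at"],.01).round(4))
s=cv2.imread("pics/scene1.png"); cv2.imwrite("pics/sz1.png",cv2.resize(s[120:340,180:420],None,fx=2.6,fy=2.6,interpolation=cv2.INTER_CUBIC))
t=cv2.imread("pics/top0.png"); cv2.imwrite("pics/hz.png",cv2.resize(t[120:230,100:230],None,fx=5,fy=5,interpolation=cv2.INTER_CUBIC))
for y in (105.2,105.2+180): show([0.6224,0.3013,0.20],down(np.radians(y-90-0)))
for y in (105.2,105.2+180): show([0.6224,0.3013,0.20],down(np.radians(y)))
E
```

```text
scene hinge_arm [307.4, 296.5] 0.94 [0.6204 0.3021 0.01  ]
scene hinge_arm [291.9, 335.1] 0.88 [0.7026 0.372  0.01  ]
scene hinge_arm [360.4, 325.8] 0.82 [0.5578 0.4247 0.01  ]
top hinge_arm [153.2, 154.3] 0.9 [0.7011 0.3742 0.01  ]
top hinge_arm [129.4, 207.9] 0.89 [0.5679 0.4265 0.01  ]
top hinge_arm [181.5, 185.3] 0.8 [0.6237 0.3023 0.01  ]
trans [3.16, 10.32, -3.12] turn [-4.55, -0.03, -0.0]
trans [3.16, 10.32, -3.12] turn [31.45, -0.0, 0.03]
trans [3.16, 10.32, -3.12] turn [-22.55, -0.02, -0.02]
trans [3.16, 10.32, -3.12] turn [13.45, -0.02, 0.02]
```

View pics/sz1.png

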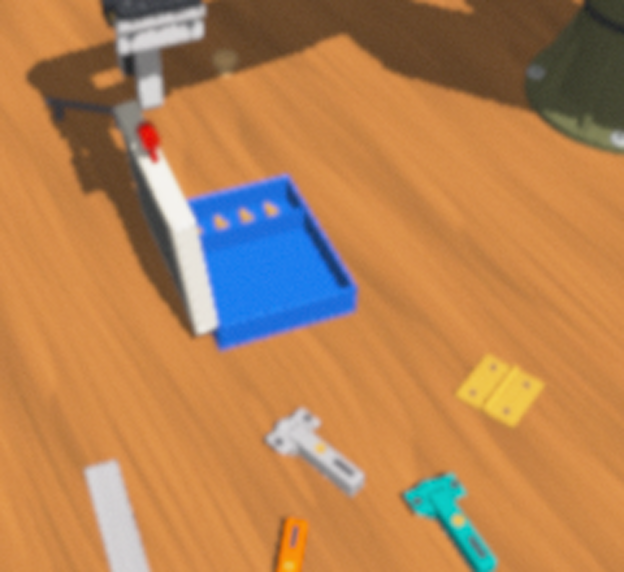

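View pics/hz.png

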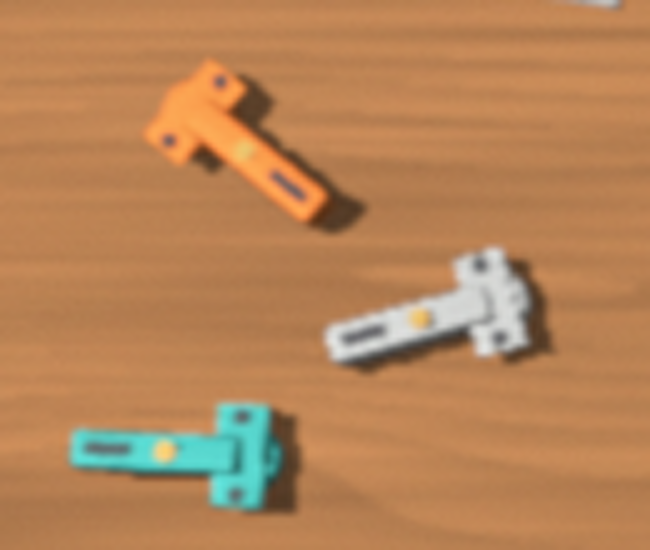

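The lid stands upright and the larger compartment on the +y side is empty. Now to the steel hinge.

Emit:
arm_command(
  deltas=[
    {"translation": [0, 10.34, -3.1], "turn": [13.45, 0, 0]},
    {"translation": [0, 10.34, -3.1], "turn": [13.45, 0, 0]},
    {"translation": [0, 10.34, -3.1], "turn": [13.45, 0, 0]},
    {"translation": [0, 10.34, -3.1], "turn": [13.45, 0, 0]},
    {"translation": [0, 10.34, -3.1], "turn": [13.45, 0, 0]},
    {"translation": [0, 10.34, -3.1], "turn": [13.45, 0, 0]},
    {"translation": [0, 10.34, -3.1], "turn": [13.45, 0, 0]},
    {"translation": [1, 10.34, -3.1], "turn": [13.45, 0, 0]},
    {"translation": [2, 10.34, -3.1], "turn": [13.45, 0, 0]},
    {"translation": [3.5, 10.34, -3.1], "turn": [13.45, 0, 0]},
    {"translation": [4.8, 10.34, -3.1], "turn": [13.45, 0, 0]},
    {"translation": [5.4, 10.34, -3.1], "turn": [13.45, 0, 0]},
  ],
)

```text
time_s: 6.37
ee_pos: [0.6213, 0.3008, 0.1389]
eef_rot: [-1.438, 1.563, -2.744]
force: [0.3, -0.3, -0.7]
grip_width: 0.05
```

```bash
python3 - <<'E'
from h import *
import cv2
o=ctrl.get_obs(); print(o["ee_pos"].round(4),o["qpos"].round(2))
c=cam("wrist"); im=optics.camera("wrist"); cv2.imwrite("pics/w2.png",im[:,:,::-1])
for d in models.mark_of("hinge_arm","wrist")[:3]: print(d, onplane("wrist",d["at"],0.01,c))
for P in [(0.6222,0.3018,0.02)]: print(proj("wrist",P,c))
a=np.radians(105.2)
for x,y in [(34,9),(34,-9),(-58,25),(-58,-25),(-34,25),(-34,-25)]:
    print((x,y),proj("wrist",[0.6222+(x*np.cos(a)-y*np.sin(a))/1000,0.3018+(x*np.sin(a)+y*np.cos(a))/1000,0.02],c).round(0))
show([0.6222,0.3018,0.022],down(a-np.pi))
E
```

```text
[0.6213 0.3008 0.1389] [0.4  0.69 1.15 0.   1.31 0.13]
{'at': [252.3, 56.0], 'score': 0.87} [0.56091213 0.42729589 0.01      ]
{'at': [282.0, 203.0], 'score': 0.83} [0.62115121 0.30553054 0.01      ]
{'at': [382.6, 158.3], 'score': 0.73} [0.69902073 0.37102064 0.01      ]
[[282.02621619 209.94886071]]
(34, 9) [[272. 172.]]
(34, -9) [[293. 172.]]
(-58, 25) [[255. 269.]]
(-58, -25) [[308. 269.]]
(-34, 25) [[255. 245.]]
(-34, -25) [[309. 246.]]
trans [4.74, 0.07, -0.04] turn [-0.0, 0.01, 0.09]
```

View pics/w2.png

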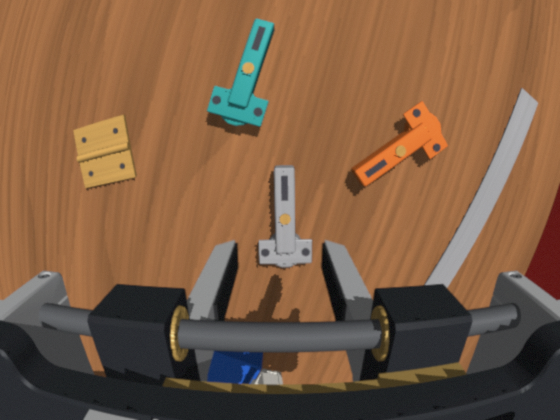

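The steel hinge is centred between the fingers: arm end at (284,167), flange at (285,253). I'll descend.

Emit:
arm_command(
  deltas=[
    {"translation": [1.5, 0.1, -0.1], "turn": [0, 0, 0]},
    {"translation": [2.8, 0.1, -0.1], "turn": [0, 0, 0]},
    {"translation": [3.8, 0.1, -0.1], "turn": [0, 0, 0]},
    {"translation": [4.4, 0.1, -0.1], "turn": [0, 0, 0]},
    {"translation": [4.65, 0.1, -0.1], "turn": [0, 0, 0]},
    {"translation": [4.65, 0.1, -0.1], "turn": [0, 0, 0]},
  ],
)

```text
time_s: 6.97
ee_pos: [0.6252, 0.3046, 0.029]
eef_rot: [-1.472, 1.57, -2.778]
force: [0.6, -0.5, -1.1]
grip_width: 0.0501
```

Emit:
arm_command(
  deltas=[
    {"translation": [0, 0, 0], "turn": [0, 0, 0]},
    {"translation": [0, 0, 0], "turn": [0, 0, 0]},
    {"translation": [0, 0, 0], "turn": [0, 0, 0]},
    {"translation": [0, 0, 0], "turn": [0, 0, 0]},
    {"translation": [0, 0, 0], "turn": [0, 0, 0]},
    {"translation": [0, 0, 0], "turn": [0, 0, 0]},
  ],
  gripper=5,
  force=25,
)

```text
time_s: 7.47
ee_pos: [0.6254, 0.3047, 0.0298]
eef_rot: [1.724, 1.57, 0.418]
force: [-0.5, -0.4, 3.9]
grip_width: 0.0174
```

The grip is 8 mm higher than intended because the pose was read before the arm settled. I'll regrip lower.

Emit:
arm_command(
  deltas=[
    {"translation": [0, 0, 0], "turn": [0, 0, 0]},
    {"translation": [0, 0, 0], "turn": [0, 0, 0]},
    {"translation": [0, 0, 0], "turn": [0, 0, 0]},
    {"translation": [0.15, 0, 0], "turn": [0, 0, 0]},
    {"translation": [0.3, 0, 0], "turn": [0, 0, 0]},
    {"translation": [0.3, 0, 0], "turn": [0, 0, 0]},
    {"translation": [0.3, 0, 0], "turn": [0, 0, 0]},
  ],
  gripper=30,
)

```text
time_s: 8.05
ee_pos: [0.6249, 0.3045, 0.0211]
eef_rot: [-1.415, 1.57, -2.721]
force: [0.4, -0.5, 0.6]
grip_width: 0.0302
```

Emit:
arm_command(
  deltas=[
    {"translation": [0, 0, 0], "turn": [0, 0, 0]},
    {"translation": [0, 0, 0], "turn": [0, 0, 0]},
    {"translation": [0, 0, 0], "turn": [0, 0, 0]},
    {"translation": [0, 0, 0], "turn": [0, 0, 0]},
    {"translation": [0, 0, 0], "turn": [0, 0, 0]},
  ],
  gripper=5,
  force=25,
)

```text
time_s: 8.47
ee_pos: [0.6252, 0.3047, 0.0218]
eef_rot: [1.694, 1.571, 0.389]
force: [0.2, 0.2, 0.7]
grip_width: 0.0177
```

Emit:
arm_command(
  deltas=[
    {"translation": [-0.6, 0, 0], "turn": [0, 0, 0]},
    {"translation": [-1.6, 0, 0], "turn": [0, 0, 0]},
    {"translation": [-2.8, 0, 0], "turn": [0, 0, 0]},
    {"translation": [-4, 0, 0], "turn": [0, 0, 0]},
    {"translation": [-5, 0, 0], "turn": [0, 0, 0]},
    {"translation": [-5, 0, 0], "turn": [0, 0, 0]},
    {"translation": [-5, 0, 0], "turn": [0, 0, 0]},
  ],
)

```text
time_s: 9.05
ee_pos: [0.6256, 0.3048, 0.1492]
eef_rot: [1.702, 1.567, 0.396]
force: [-1.5, 0.3, -0.9]
grip_width: 0.0179
```

```bash
python3 - <<'E'
from h import *
import cv2
o=ctrl.get_obs(); print(o["ee_pos"].round(4),o["grip_width"])
c=cam("wrist"); im=optics.camera("wrist"); cv2.imwrite("pics/w3.png",im[:,:,::-1])
T=w((-15,26.5,0),CASE)[0]; print(T)
show([T[0],T[1],0.15],down(CASE[2]))
E
```

```text
[0.6256 0.3048 0.1492] 0.017934001715408383
[0.54811552 0.07564258 0.        ]
trans [-0.11, -5.37, 8.03] turn [-13.45, 0.0, -0.01]
```

View pics/w3.png

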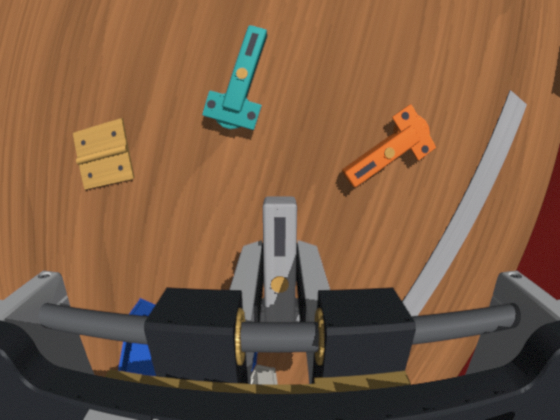

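Emit:
arm_command(
  deltas=[
    {"translation": [0, -3.0, -0.8], "turn": [-13.45, 0, 0]},
    {"translation": [0, -3.0, -0.8], "turn": [-13.45, 0, 0]},
    {"translation": [0, -3.0, -0.8], "turn": [-13.45, 0, 0]},
    {"translation": [0, -3.0, -0.8], "turn": [-13.45, 0, 0]},
    {"translation": [0, -3.4, 0.5], "turn": [-13.45, 0, 0]},
    {"translation": [0, -3.8, 2], "turn": [-13.45, 0, 0]},
    {"translation": [0, -4.2, 3.5], "turn": [-13.45, 0, 0]},
    {"translation": [0, -4.6, 5], "turn": [-13.45, 0, 0]},
    {"translation": [0, -5.0, 6.5], "turn": [-13.45, 0, 0]},
    {"translation": [0, -5.37, 8.03], "turn": [-13.45, 0, 0]},
    {"translation": [0, -5.37, 8.03], "turn": [-13.45, 0, 0]},
    {"translation": [0, -5.37, 8.03], "turn": [-13.45, 0, 0]},
  ],
)

```text
time_s: 10.1
ee_pos: [0.5477, 0.0739, 0.1458]
eef_rot: [-2.935, 1.569, -3.071]
force: [-0.5, 1.2, -1.0]
grip_width: 0.0174
```

Emit:
arm_command(
  deltas=[
    {"translation": [0, 0, 0], "turn": [0, 0, 0]},
    {"translation": [0, 0, 0], "turn": [0, 0, 0]},
    {"translation": [0, 0, 0], "turn": [0, 0, 0]},
  ],
)

```text
time_s: 10.35
ee_pos: [0.5479, 0.0769, 0.1463]
eef_rot: [-3.086, 1.57, 3.066]
force: [-0.5, 0.8, -0.4]
grip_width: 0.0178
```

```bash
python3 - <<'E'
from h import *
import cv2
o=ctrl.get_obs(); print(o["ee_pos"].round(4),o["grip_width"])
im=optics.camera("scene"); cv2.imwrite("pics/s2.png",cv2.resize(im[100:320,180:420,::-1],None,fx=2.6,fy=2.6,interpolation=cv2.INTER_CUBIC))
im=optics.camera("wrist"); cv2.imwrite("pics/w4.png",im[:,:,::-1])
T=w((-15,26.5,0),CASE)[0]
show([T[0],T[1],0.027],down(CASE[2]))
E
```

```text
[0.5479 0.0769 0.1463] 0.017815735429660234
trans [4.78, -0.04, 0.01] turn [0.01, -0.0, 0.0]
```

View pics/s2.png

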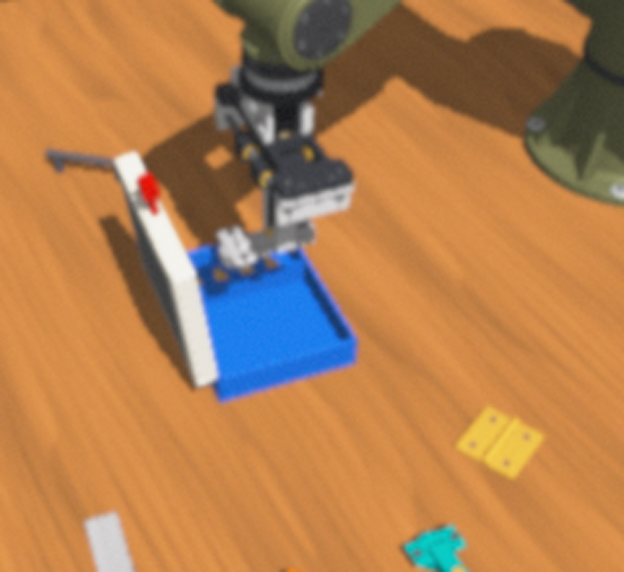

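View pics/w4.png

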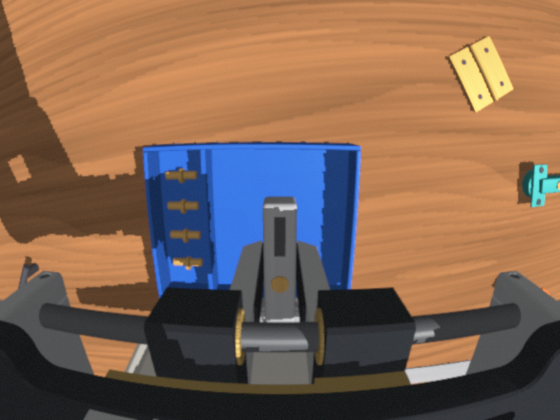

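The hinge is level and centred over the big compartment. I'll lower it in.

Emit:
arm_command(
  deltas=[
    {"translation": [0.8, 0, 0], "turn": [0, 0, 0]},
    {"translation": [1.6, 0, 0], "turn": [0, 0, 0]},
    {"translation": [2.4, 0, 0], "turn": [0, 0, 0]},
    {"translation": [3.2, 0, 0], "turn": [0, 0, 0]},
    {"translation": [3.9, 0, 0], "turn": [0, 0, 0]},
    {"translation": [4.4, 0, 0], "turn": [0, 0, 0]},
    {"translation": [4.6, 0, 0], "turn": [0, 0, 0]},
    {"translation": [4.75, 0, 0], "turn": [0, 0, 0]},
    {"translation": [4.75, 0, 0], "turn": [0, 0, 0]},
    {"translation": [4.75, 0, 0], "turn": [0, 0, 0]},
  ],
)

```text
time_s: 11.28
ee_pos: [0.5486, 0.0758, 0.0287]
eef_rot: [0.2, 1.57, 0.068]
force: [0.0, -0.2, -1.0]
grip_width: 0.0178
```

Emit:
arm_command(
  deltas=[
    {"translation": [0.05, 0, 0], "turn": [0, 0, 0]},
    {"translation": [0.1, 0, 0], "turn": [0, 0, 0]},
    {"translation": [0.1, 0, 0], "turn": [0, 0, 0]},
  ],
)

```text
time_s: 11.53
ee_pos: [0.5484, 0.0757, 0.0258]
eef_rot: [0.158, 1.57, 0.026]
force: [0.5, -0.4, -0.0]
grip_width: 0.0177
```

Emit:
arm_command(
  deltas=[
    {"translation": [0, 0, 0], "turn": [0, 0, 0]},
    {"translation": [0, 0, 0], "turn": [0, 0, 0]},
    {"translation": [0, 0, 0], "turn": [0, 0, 0]},
    {"translation": [0, 0, 0], "turn": [0, 0, 0]},
    {"translation": [-0.6, 0, 0], "turn": [0, 0, 0]},
    {"translation": [-1.6, 0, 0], "turn": [0, 0, 0]},
    {"translation": [-3, 0, 0], "turn": [0, 0, 0]},
    {"translation": [-4.4, 0, 0], "turn": [0, 0, 0]},
    {"translation": [-6, 0, 0], "turn": [0, 0, 0]},
    {"translation": [-7.5, 0, 0], "turn": [0, 0, 0]},
    {"translation": [-9, 0, 0], "turn": [0, 0, 0]},
    {"translation": [-9.5, 0, 0], "turn": [0, 0, 0]},
  ],
  gripper=36,
)

```text
time_s: 12.53
ee_pos: [0.5491, 0.0758, 0.2689]
eef_rot: [0.203, 1.564, 0.071]
force: [-0.2, -0.6, 1.1]
grip_width: 0.0362
```

Emit:
arm_command(
  deltas=[
    {"translation": [0, 0, 0], "turn": [0, 0, 0]},
    {"translation": [0, 0, 0], "turn": [0, 0, 0]},
  ],
)

```text
time_s: 12.7
ee_pos: [0.5481, 0.0757, 0.2629]
eef_rot: [0.156, 1.57, 0.024]
force: [0.0, -0.9, -1.3]
grip_width: 0.036
```

```bash
python3 - <<'E'
from h import *
import cv2
o=ctrl.get_obs(); print(o["ee_pos"].round(4),o["grip_width"])
c=cam("wrist"); im=optics.camera("wrist"); cv2.imwrite("pics/w5.png",im[:,:,::-1])
C={n:cam(n) for n in ("top","scene")}; pts={}
for n in C:
    im=optics.camera(n); cv2.imwrite(f"pics/{n}5.png",im[:,:,::-1])
    for d in models.mark_of("tab",n)[:2]: print(n,d["at"],d["score"])
for th in (1.6,1.65,1.7,1.75,1.8):
    P=w(lidpt((-105,0,45),th),CASE); print(th,P.round(3),proj("top",P,C["top"]).round(1),proj("scene",P,C["scene"]).round(1))
s=cv2.imread("pics/scene5.png"); cv2.imwrite("pics/sz5.png",cv2.resize(s[100:320,180:420],None,fx=2.6,fy=2.6,interpolation=cv2.INTER_CUBIC))
E
```

```text
[0.5481 0.0757 0.2629] 0.03596507569509066
scene [238.8, 173.6] 0.55
1.6 [[0.648 0.036 0.216]] [[295.8 154.3]] [[243.3 169.6]]
1.65 [[0.657 0.034 0.215]] [[296.3 150. ]] [[239.8 170.8]]
1.7 [[0.666 0.033 0.213]] [[296.8 145.8]] [[236.3 172.1]]
1.75 [[0.674 0.032 0.212]] [[297.3 141.8]] [[232.8 173.5]]
1.8 [[0.683 0.031 0.209]] [[297.8 137.9]] [[229.4 175.1]]
```

View pics/sz5.png

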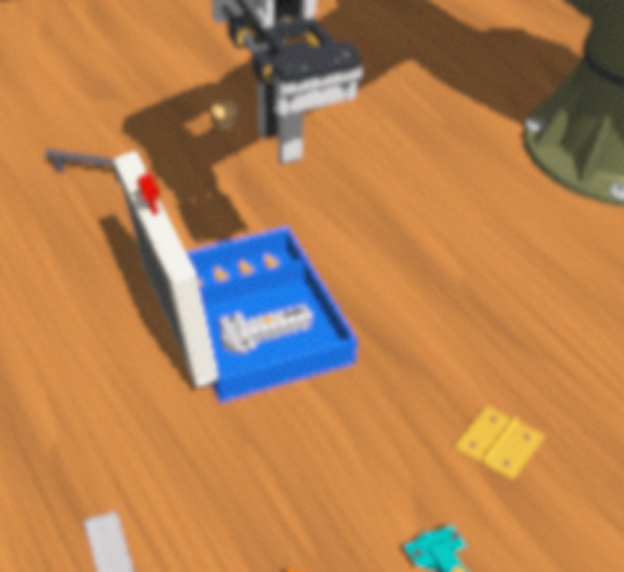

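View pics/w5.png

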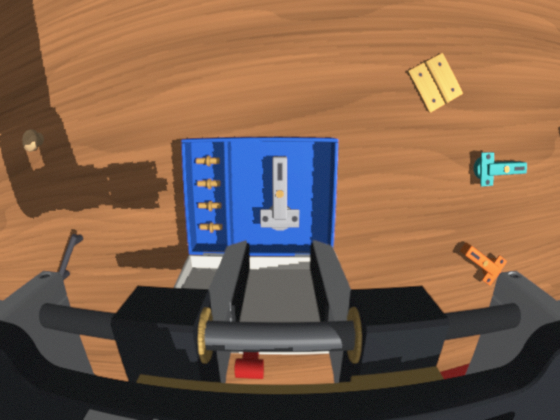

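The hinge lies flat in the larger compartment, clear of the walls and divider. Next I'll regrip the tab.

```bash
python3 - <<'E'
from h import *
show([0.6676,0.034,0.285],down(CASE[2]))
E
```

```text
trans [-0.94, -1.02, 4.97] turn [-0.0, -0.02, 0.0]
```

Emit:
arm_command(
  deltas=[
    {"translation": [-0.9, -0.3, 0.5], "turn": [0, 0, 0]},
    {"translation": [-0.95, -0.6, 1.8], "turn": [0, 0, 0]},
    {"translation": [-0.95, -1.0, 3.2], "turn": [0, 0, 0]},
    {"translation": [-0.95, -1.0, 4.4], "turn": [0, 0, 0]},
    {"translation": [-0.95, -1.0, 5.0], "turn": [0, 0, 0]},
    {"translation": [-0.95, -1.0, 5.0], "turn": [0, 0, 0]},
    {"translation": [-0.95, -1.0, 5.0], "turn": [0, 0, 0]},
    {"translation": [-0.95, -1.0, 5.0], "turn": [0, 0, 0]},
  ],
  gripper=60,
)

```text
time_s: 13.62
ee_pos: [0.6682, 0.0346, 0.2862]
eef_rot: [-3.027, 1.57, 3.124]
force: [-0.6, -0.3, 0.1]
grip_width: 0.0598
```

```bash
python3 - <<'E'
from h import *
import cv2
show([0.6676,0.034,0.214],down(CASE[2]))
c=cam("wrist"); im=optics.camera("wrist"); cv2.imwrite("pics/w6.png",im[:,:,::-1])
for d in models.mark_of("tab","wrist")[:2]: print(d, onplane("wrist",d["at"],0.214,c))
E
```

```text
trans [2.89, -0.03, -0.02] turn [-0.0, -0.01, 0.0]
{'at': [277.7, 220.6], 'score': 0.65} [0.66243261 0.03411964 0.214     ]
```

View pics/w6.png

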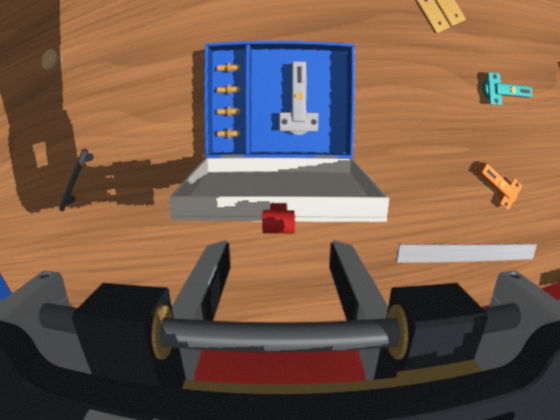

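Emit:
arm_command(
  deltas=[
    {"translation": [1, -0.03, -0.02], "turn": [0, 0, 0]},
    {"translation": [2, -0.03, -0.02], "turn": [0, 0, 0]},
    {"translation": [2.6, -0.03, -0.02], "turn": [0, 0, 0]},
    {"translation": [2.8, -0.03, -0.02], "turn": [0, 0, 0]},
    {"translation": [2.8, -0.03, -0.02], "turn": [0, 0, 0]},
    {"translation": [2.8, -0.03, -0.02], "turn": [0, 0, 0]},
  ],
)

```text
time_s: 14.22
ee_pos: [0.6683, 0.0339, 0.2181]
eef_rot: [0.133, 1.569, 0.001]
force: [-0.6, -0.2, 0.1]
grip_width: 0.0602
```

Emit:
arm_command(
  deltas=[
    {"translation": [0, 0, 0], "turn": [0, 0, 0]},
    {"translation": [0, 0, 0], "turn": [0, 0, 0]},
    {"translation": [0, 0, 0], "turn": [0, 0, 0]},
    {"translation": [0, 0, 0], "turn": [0, 0, 0]},
    {"translation": [0, 0, 0], "turn": [0, 0, 0]},
    {"translation": [0, 0, 0], "turn": [0, 0, 0]},
  ],
  gripper=10,
  force=20,
)

```text
time_s: 14.72
ee_pos: [0.6682, 0.0338, 0.2168]
eef_rot: [-0.022, 1.571, -0.155]
force: [-0.2, -1.7, 1.2]
grip_width: 0.0236
```

```bash
python3 - <<'E'
from h import *
th0=1.70; p0=lidpt((-105,0,45),th0)[0]
for th in np.linspace(th0,0,25)[1:]:
    d=(lidpt((-105,0,45),th)[0]-p0)/25; print(round(th,3),[float(round(-d[2],2)),0,float(round(d[0],2))])
E
```

```text
1.629 [-0.07, 0, -0.51]
1.558 [-0.11, 0, -1.01]
1.488 [-0.11, 0, -1.52]
1.417 [-0.08, 0, -2.03]
1.346 [-0.01, 0, -2.54]
1.275 [0.1, 0, -3.04]
1.204 [0.24, 0, -3.53]
1.133 [0.42, 0, -4.01]
1.062 [0.63, 0, -4.47]
0.992 [0.87, 0, -4.92]
0.921 [1.14, 0, -5.36]
0.85 [1.45, 0, -5.77]
0.779 [1.78, 0, -6.15]
0.708 [2.14, 0, -6.52]
0.638 [2.52, 0, -6.86]
0.567 [2.92, 0, -7.17]
0.496 [3.35, 0, -7.45]
0.425 [3.8, 0, -7.7]
0.354 [4.26, 0, -7.91]
0.283 [4.74, 0, -8.1]
0.212 [5.22, 0, -8.25]
0.142 [5.72, 0, -8.36]
0.071 [6.22, 0, -8.44]
0.0 [6.73, 0, -8.48]
```

Emit:
arm_command(
  deltas=[
    {"translation": [-0.07, 0, -0.51], "turn": [0, 0, 0]},
    {"translation": [-0.11, 0, -1.01], "turn": [0, 0, 0]},
    {"translation": [-0.11, 0, -1.52], "turn": [0, 0, 0]},
    {"translation": [-0.08, 0, -2.03], "turn": [0, 0, 0]},
    {"translation": [-0.01, 0, -2.54], "turn": [0, 0, 0]},
    {"translation": [0.1, 0, -3.04], "turn": [0, 0, 0]},
    {"translation": [0.24, 0, -3.53], "turn": [0, 0, 0]},
    {"translation": [0.42, 0, -4.01], "turn": [0, 0, 0]},
    {"translation": [0.63, 0, -4.47], "turn": [0, 0, 0]},
    {"translation": [0.87, 0, -4.92], "turn": [0, 0, 0]},
    {"translation": [1.14, 0, -5.36], "turn": [0, 0, 0]},
    {"translation": [1.45, 0, -5.77], "turn": [0, 0, 0]},
  ],
)

```text
time_s: 15.72
ee_pos: [0.525, 0.0532, 0.1813]
eef_rot: [0.487, 1.569, 0.355]
force: [-1.6, 3.0, 4.7]
grip_width: 0.0241
```

Emit:
arm_command(
  deltas=[
    {"translation": [0.33, 0, -0.38], "turn": [0, 0, 0]},
    {"translation": [0.69, 0, -0.75], "turn": [0, 0, 0]},
    {"translation": [1.07, 0, -1.09], "turn": [0, 0, 0]},
    {"translation": [1.47, 0, -1.4], "turn": [0, 0, 0]},
    {"translation": [1.9, 0, -1.68], "turn": [0, 0, 0]},
    {"translation": [2.35, 0, -1.93], "turn": [0, 0, 0]},
    {"translation": [2.81, 0, -2.14], "turn": [0, 0, 0]},
    {"translation": [3.29, 0, -2.33], "turn": [0, 0, 0]},
    {"translation": [3.77, 0, -2.48], "turn": [0, 0, 0]},
    {"translation": [4.27, 0, -2.59], "turn": [0, 0, 0]},
  ],
)

```text
time_s: 16.55
ee_pos: [0.4608, 0.062, 0.0736]
eef_rot: [1.16, 1.569, 1.028]
force: [-0.9, 6.8, 1.3]
grip_width: 0.0237
```

Emit:
arm_command(
  deltas=[
    {"translation": [0.3, 0, -0.05], "turn": [0, 0, 0]},
    {"translation": [0.6, 0, -0.09], "turn": [0, 0, 0]},
    {"translation": [0.85, 0, -0.11], "turn": [0, 0, 0]},
    {"translation": [1.0, 0, -0.12], "turn": [0, 0, 0]},
    {"translation": [1.0, 0, -0.12], "turn": [0, 0, 0]},
  ],
)

```text
time_s: 16.97
ee_pos: [0.4578, 0.0624, 0.0482]
eef_rot: [2.187, 1.57, 2.054]
force: [-1.2, 8.5, -1.6]
grip_width: 0.0241
```

Emit:
arm_command(
  deltas=[
    {"translation": [0.08, -0.02, 0], "turn": [0, 0, 0]},
    {"translation": [0.16, -0.02, 0], "turn": [0, 0, 0]},
    {"translation": [0.16, -0.02, 0], "turn": [0, 0, 0]},
  ],
)

```text
time_s: 17.22
ee_pos: [0.4582, 0.0623, 0.0457]
eef_rot: [1.423, 1.569, 1.29]
force: [-6.7, 10.7, 14.9]
grip_width: 0.0237
```

Emit:
arm_command(
  deltas=[
    {"translation": [0.04, -0.02, 0], "turn": [0, 0, 0]},
    {"translation": [0.06, -0.02, 0], "turn": [0, 0, 0]},
    {"translation": [0.06, -0.02, 0], "turn": [0, 0, 0]},
  ],
)

```text
time_s: 17.47
ee_pos: [0.4585, 0.0622, 0.045]
eef_rot: [1.059, 1.568, 0.926]
force: [-9.8, 14.2, 26.3]
grip_width: 0.0236
```

The lid is down: z stalled at 0.045, the shut height, with upward reaction growing. I'll release and retreat.

Emit:
arm_command(
  deltas=[
    {"translation": [0, 0, 0], "turn": [0, 0, 0]},
    {"translation": [0, 0, 0], "turn": [0, 0, 0]},
    {"translation": [0, 0, 0], "turn": [0, 0, 0]},
    {"translation": [0, 0, 0], "turn": [0, 0, 0]},
    {"translation": [0, 0, 0], "turn": [0, 0, 0]},
    {"translation": [-0.6, 0, 0], "turn": [0, 0, 0]},
    {"translation": [-1.6, 0, 0], "turn": [0, 0, 0]},
    {"translation": [-3, 0, 0], "turn": [0, 0, 0]},
    {"translation": [-4.5, 0, 0], "turn": [0, 0, 0]},
    {"translation": [-5.5, 0, -2], "turn": [0, 0, 0]},
    {"translation": [-6, 0, -3], "turn": [0, 0, 0]},
    {"translation": [-6, 0, -3], "turn": [0, 0, 0]},
  ],
  gripper=60,
)

```text
time_s: 18.47
ee_pos: [0.3808, 0.0711, 0.1967]
eef_rot: [0.248, 1.565, 0.116]
force: [-0.2, 0.6, 0.1]
grip_width: 0.0604
```

```bash
python3 - <<'E'
from h import *
import cv2
o=ctrl.get_obs(); print(o["ee_pos"].round(4),o["force"].round(1))
c=cam("wrist"); im=optics.camera("wrist"); cv2.imwrite("pics/w7.png",im[:,:,::-1])
r=[d["at"] for d in models.mark_of("tab","wrist")[:1]]
C={n:cam(n) for n in ("top","scene")}
print("wrist",r,[proj("wrist",w(lidpt((-105,0,45),t),CASE),c).round(1).tolist() for t in(0,.05)])
for n in C:
    im=optics.camera(n); cv2.imwrite(f"pics/{n}7.png",im[:,:,::-1])
    for d in models.mark_of("tab",n)[:1]: print(n,d["at"],d["score"],[proj(n,w(lidpt((-105,0,45),t),CASE),C[n]).round(1).tolist() for t in(0,.05)])
s=cv2.imread("pics/scene7.png"); cv2.imwrite("pics/sz7.png",cv2.resize(s[150:300,210:400],None,fx=4,fy=4,interpolation=cv2.INTER_CUBIC))
E
```

```text
[0.3808 0.0711 0.1967] [-0.2  0.6  0.1]
wrist [[281.8, 267.7]] [[[279.1, 270.6]], [[279.1, 275.0]]]
top [278.1, 257.7] 0.57 [[[280.7, 254.7]], [[280.8, 254.4]]]
scene [313.7, 202.2] 0.71 [[[313.5, 202.2]], [[313.4, 199.9]]]
```

View pics/sz7.png

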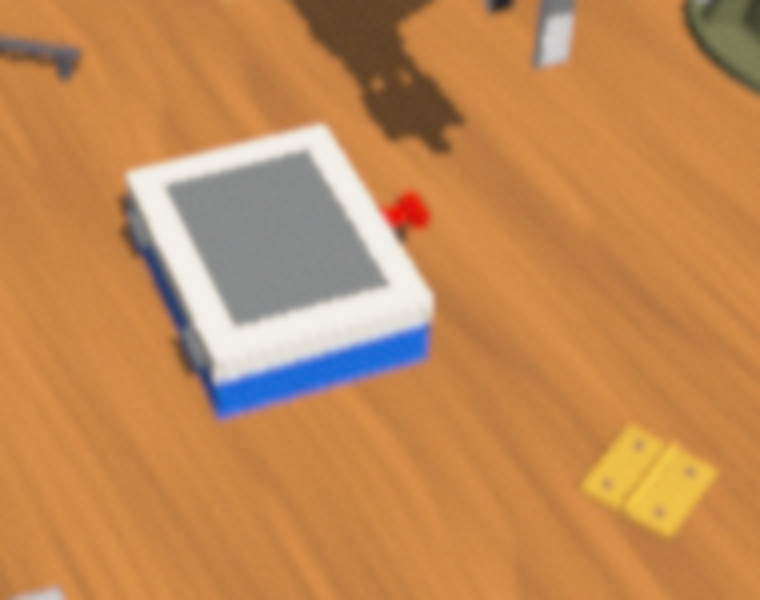

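View pics/w7.png

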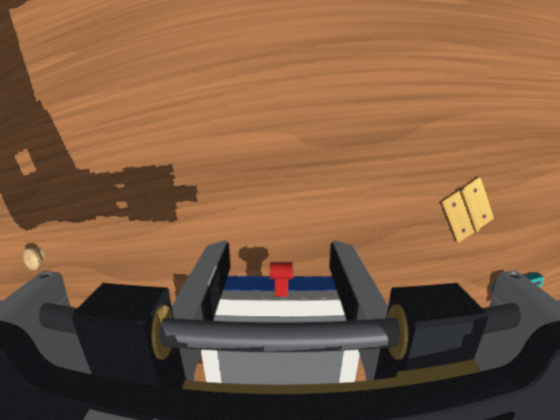

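The lid sits flush on the tray with an even blue band. The tab in the scene view is at (313.7,202.2), against (313.5,202.2) predicted for shut. The robot is clear, so I'll hand in.

```bash
python3 -c "
from station import ctrl
print(ctrl.hand_in(), ctrl.get_obs()['time_s'])"
```

```text
the job is handed in; nothing more can be done
the job is handed in; nothing more can be done
```

I opened the lid by its red tab, laid the steel cup hinge flat in the larger, empty compartment, closed the lid and handed the job in. It took about 19 s. No verdict was reported.

**Hinge:** before closing, the scene and wrist pictures showed it lying flat and clear of the walls and the divider. I did not touch the orange and turquoise look-alikes.

**Lid:** at the end of closing, the tab stopped at z 0.045 m, its shut height, with the upward reaction growing to 26 N. After release, the scene picture showed the lid flush, with the tab within 0.2 px of its shut position. The top and wrist pictures agreed less closely, at about 4 px off. That is within the networks' error, and neither offset was toward the lid being open.

**Off plan:**
- The first grip on the tab was about 3 mm off centre. It gave a short 39.5 N sideways force through the fingers, which I relieved at once.
- The first grip on the hinge was 8 mm too high, so I regripped lower before lifting.

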